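# Tip the screened sherds into the tub

## Task

Slide the grey tub fully home into the bay under the spout of the screening stand. Then pull the spring plunger on the lever out of its hole and swing the lever over so that the tray tips all five sherds into the tub. Finally swing the tray back down level and let the plunger drop back into its hole, with the tub still in the bay.

Things in the scene. Friction and masses are not known exactly. Their poses are not given: they have to be found in the camera images.
- stand: Fixed grey steel stand, 330 mm long. Origin on the table below the middle of the tray's axle; z up, x along the axle and away from the robot (yaw up to 0.12 rad), y to the robot's left. The tray is on the +y side; on the -y side, below the spout, is the bay for the tub, open towards -y. Nothing of the stand but the low bay rails lies beyond y = -60 mm.
- bay (a point): Point on the table where the tub's origin lies when the tub is fully home: x = 0, y = -64 mm in the stand's frame. The bay's rails, 18 mm high, run along y with inner faces at x = -107 and +107 mm, from the stop to y = -115 mm; from there to y = -155 mm they flare outward, 22 mm a side, and guide the tub in.
- stop (a point): Middle of the top of the stop, the cross bar at the bay's inner end (x = 0, y = +21 mm at its face, z = 30 mm in the stand's frame). The tub's wall meets its face when fully home.
- pivot (a point): Middle of the tray's axle, 155 mm above the table over the stand's origin (same axes). A steel quadrant plate, 6 mm thick, stands upright at x = -112 mm on the robot's side: a fan of radius 127 mm round the axle, top at z = 282 mm, with two 11 mm holes 115 mm from the axle, for the level and for the tipped tray.
- tray (a joint): Tilt of the wooden tray about the axle, rad: 0 = level, grows as the +y end rises, stop at 1.10 (63 degrees). Between 0.45 and 0.7 the sherds start to slide out over the spout into the bay. The lever is fixed to the tray. It falls back to level by itself when let go, unless the plunger is in a hole. Loaded, it takes about 7 N at the knob to lift.
- tray_end (a point): Outside of the tray's closed end wall, mid-width (y = +211 mm from the axle when level). The tray is 200 mm (x) by 250 mm (y, open spout edge at y = -40 mm), has a wire-mesh floor 165 mm above the table when level, and 44 mm high wooden walls on three sides. Beyond it, at the left edge of the table, a clamp lamp's black head hangs over the table: keep the arm clear of it.
- plunger (a joint): Pull of the spring plunger, m: 0 = pin fully in, 0.016 = end stop. It is pulled towards the robot, along the stand's -x, against 4 N at the start to 7 N at the end. The pin is clear of the plate beyond 0.011. Let go between the holes, it rides on the plate at 0.011 and snaps in at the next hole (tray = 0 or 1.10). The tray cannot leave level with the pin in.
- knob (a point): Centre of the plunger's black round knob at the lever's end: 28 mm in diameter, 32 mm long, axis along the stand's x, 172 mm in front of the stand's origin (-x) with the pin in. It spins freely on the pin, so the hold on it need not turn as the lever swings. The lever's barrel begins 20 mm behind its centre; above, left and right are free.
- level_hole (a point): The quadrant's hole for the level tray: 115 mm from the axle, 0.70 rad above the stand's +y direction (y = +88 mm, z = 229 mm). The knob's centre is in line with it when the tray is level, and swings on this 115 mm circle, towards -y over the top, as the tray tips.
- tip_hole (a point): The quadrant's hole for the tipped tray: 115 mm from the axle, 1.80 rad above the stand's +y direction (y = -26 mm, z = 267 mm).
- tub: Loose grey plastic tub, open at the top, 0.4 to 0.6 kg; origin in the middle of its underside, z up. Walls 196 mm (x) by 170 mm (y) outside, 4 mm thick, 88 mm high; the rim sticks out a further 4 mm all round. It starts 110 to 160 mm short of home, within 15 mm of the bay's line and 0.12 rad of the stand's yaw, and slides on the table when pushed.
- sherd_1: Thick curved terracotta sherd of a broken pot, about 60 x 45 x 18 mm, 60 g, lying hollow side down on the tray; origin in the middle of its underside.
- sherd_2: Like sherd_1.
- sherd_3: Like sherd_1.
- sherd_4: Like sherd_1.
- sherd_5: Like sherd_1.
There are look-alikes about, which are no part of the job. What is shaped like the sherd_5 but turquoise is not meant.

How it is judged:
By the outcome, as a careful person would: the job done as asked, in the order asked, and still so for the second after the job is handed in, with the robot touching nothing.
It also fails if it takes over 61 s, if anything falls off the work surface, if the arm or the gripper's body presses on something with over 40 N, if the wrist force passes 120 N, or if a joint passes its speed limit or range.

## Robot

A 7-joint arm with a two-finger parallel gripper is mounted at the origin on a cart in front of the work surface, level with it; the furniture and walls round the work are solid. World frame = base frame: x ahead of the robot, y to its left, z up, the work surface at z = 0. Lengths are in m, angles in degrees, forces in N, time in s.
With the tool pointing down it reaches from about 0.4 to 0.875 m from the base axis. Payload 6.5 kg.
Tool frame: the origin (TCP) lies on the centre line of the jaws, within the pads' length; the fingertips stand ahead of it and the grasp point (between the pads) is the TCP (tip_extent is the z of the fingertips in the tool frame, in m); z points along the fingers, y is the line along which they close (so a half turn about z gives the same grasp; the last joint's range is limited). The gripper opens to 85 mm and grips with 20 to 120 N. Pads are 22 mm wide; open, the fingers measure 114 mm over their backs; the gripper's body (76 mm by 85 mm) begins 54 mm behind the grasp point. The pads swing forward as they close: fully open they stand 13 mm farther back than shut.
Start: joints at [66.28, 30.733, -0.252, 88.115, 0.149, 61.152, -4.079], TCP at [0.222, -0.611, 0.225] pointing down, gripper open.
Joint ranges: [-154.64, 154.64], [-21.42, 123.67], [-72.66, 72.17], [13.99, 137.28], [-74.86, 254.86], [10.95, 109.41], [-158.01, 158.01]. Speed limits (degrees/s): [136.94, 136.94, 180, 180, 180, 180, 180].

## Interface

Orientations are given as a 3x3 rotation matrix whose columns are the frame's x, y, z axes.
In Python, from bench import sense, read_camera, hand_in, boxes_of, masks_of, tip_extent gives the robot as it stands.
- The arm moves only by the tool servo_tool, never from a script. Its argument "deltas" is a list of rows, each a list of 2 entries, a list of its own where there are three numbers: the shift along the tool's x, y, z in m, then the turn, a rotation vector about the tool's x, y, z in rad. A call has exactly 5 rows; each row shifts and turns the commanded pose from where the row before left it, along the tool's axes as they then stand; what a row does not reach is not made up. A row lasts 1/8 s, in which the tool goes at most 62.5 mm and 10.7 degrees, less where a joint would pass 70% of its speed; a pose out of reach is approached as far as the arm can. A call with a gripper value outside its range is refused whole. "hand" is the opening, from 0 (shut) to 1 (fully open), set as the call begins (left out, the last holds). The fingers move at their own pace and stop on an object; the grip force is fixed at half the most. Time passes only in rows, so rows that do not move let the fingers close, or fill a call up. It gives the time, the measured TCP pose, the force, the opening and the grip force at its end, in the units of the state.
- sense(): the state, without advancing time (a new reading comes with each control period).
- read_camera(name): name is "scene" or "top" or "wrist"; returns a dict with "pixels" (400x640x3 uint8, red, green, blue), "intrinsics" (3x3 intrinsics, pixels), "dist" ([k1, k2, p1, p2, k3] as OpenCV has them; the pictures are not rectified), "xyz" and "orientation" of the camera in the world. Camera axes: x right, y up, looking along -z (the intrinsics and any distortion apply to the point x, -y, -z); pixel columns grow to the right and rows downward; lengths in m; the calibration is good to about 2 mm. A picture is of the moment at which its call begins. There is no depth.
- hand_in(): hands the job in; it is judged then, once.
Trained networks look in the newest picture that a camera, given by its name, has taken for a name from the list of things; names that differ only in an ending like _2 or _b are one class to them, and where a whole thing is asked for, a point or a joint stands for the part that bears it (a point fixed in the world has none). Each returns a list of dicts, best first, with "conf" (0 to 1); they miss things now and then, are a little off and sometimes report something else, mostly with a low value. They report only what shows in the picture. A call takes as long as a camera call. They do not tell look-alikes from the thing itself.
- boxes_of(label, camera): "position" ([column, row] in pixels, amid what is visible of it).
- masks_of(label, camera): "pixels" (400x640 bool, what is visible of it) and "position" ([column, row] in pixels, amid what is visible of it).
The state is a dict: "clock": time; "qpos": joint angles; "qd": joint speeds; "joint_torque": joint torques, N m; "eef_pos": TCP position; "ee_rot": TCP orientation; "wrist_force": force on the tool from outside, world axes, zero at the start; "torque": the same for the moment, N m; "grip_width": finger opening in m; "finger_force": force on a finger pad.
Only numpy, scipy, OpenCV 4.12 (cv2) and the standard library are available. Lean on these libraries where they do the work, as an engineer would, in place of code of your own. Each camera call takes 0.05 s, during which the arm holds its last target. There are 200 camera calls.

## Working session

There is one attempt and no reset: what is moved stays moved. The work goes in short steps, Python scripts to look and compute and a tool call to move; the robot and the scene stay as the last step left them, time stands still between calls to the robot, and variables do not carry over. Pictures are saved under pics/ and viewed, at most 10 in all, crops included, and the job is handed in when it is done.

Besides the shell and the picture viewer there is one more tool, called as a command line: name --argument value ..., lists and objects as JSON in quotes. servo_tool: Moves the arm, as the interface text tells. Its arguments: {"type":"object","properties":{"deltas":{"type":"array","items":{"type":"array"}},"hand":{"type":"number"}},"required":["deltas"]}

```bash
mkdir -p pics; ls
cat > h.py <<'E'
import numpy as np,cv2
from bench import sense, read_camera, hand_in, boxes_of, masks_of, tip_extent
def ray(c,uv):
    uv=np.array(uv,float).reshape(-1,1,2)
    p=cv2.undistortPoints(uv,np.array(c['intrinsics']),np.array(c['dist']))[:,0]
    d=np.c_[p[:,0],-p[:,1],-np.ones(len(p))]@np.array(c['orientation']).T
    return np.array(c['xyz']),d
def onz(c,uv,z):
    o,d=ray(c,uv); return o+d*((z-o[2])/d[:,2])[:,None]
def proj(c,P):
    R=np.array(c['orientation']);q=(np.atleast_2d(P)-np.array(c['xyz']))@R
    q=q*[1,-1,-1]
    return cv2.projectPoints(q,np.zeros(3),np.zeros(3),np.array(c['intrinsics']),np.array(c['dist']))[0][:,0]
def tri(c1,u1,c2,u2):
    o1,d1=ray(c1,u1);o2,d2=ray(c2,u2);d1=d1[0];d2=d2[0]
    s=np.linalg.lstsq(np.c_[d1,-d2],o2-o1,rcond=None)[0]
    a=o1+s[0]*d1;b=o2+s[1]*d2
    return (a+b)/2,np.linalg.norm(a-b)
def save(c,n): cv2.imwrite('pics/'+n+'.png',cv2.cvtColor(np.array(c['pixels']),cv2.COLOR_RGB2BGR))
E
python3 - <<'E'
from h import *
np.set_printoptions(precision=3,suppress=True)
s=sense();print(s['clock'],s['eef_pos'],s['ee_rot'],s['grip_width'],s['wrist_force'])
try: print(tip_extent())
except Exception as e: print(tip_extent)
C={}
for n in('scene','top'):
    c=read_camera(n);C[n]=c;save(c,n+'0');print(n,c['xyz'])
    for l in('tub','knob','tray_end','sherd_1','tray','stand'):
        print(l,[(np.round(b['position'],1).tolist(),round(b['conf'],2)) for b in boxes_of(l,n)[:7]])
E
```

```text
pics
0.0 [ 0.221 -0.61   0.224] [[ 0.94   0.341 -0.001]
 [ 0.341 -0.94   0.002]
 [-0.    -0.002 -1.   ]] 0.0851500548339582 [-0.322 -0.177  0.312]
0.019
scene [0.041 0.459 0.774]
tub [([368.6, 180.4], 0.7)]
knob [([319.8, 218.3], 0.72)]
tray_end [([280.3, 192.4], 0.84)]
sherd_1 [([375.7, 298.0], 0.9), ([247.6, 207.9], 0.89), ([279.8, 206.9], 0.76), ([282.9, 178.0], 0.67), ([261.1, 187.2], 0.64), ([303.5, 190.8], 0.53)]
tray [([280.6, 196.2], 0.96), ([320.0, 219.3], 0.5)]
stand [([286.5, 211.5], 0.92)]
top [0.353 0.041 1.01 ]
tub [([410.2, 189.3], 0.97)]
knob [([271.3, 223.8], 0.73), ([298.5, 168.6], 0.62)]
tray_end [([300.7, 156.2], 0.93)]
sherd_1 [([287.9, 131.1], 0.95), ([309.6, 178.3], 0.8), ([296.4, 286.8], 0.8), ([317.6, 137.0], 0.79), ([258.1, 143.8], 0.76), ([282.3, 170.6], 0.56), ([300.6, 170.5], 0.3)]
tray [([293.2, 153.7], 0.89)]
stand [([298.6, 168.9], 0.89)]
```

View pics/scene0.png

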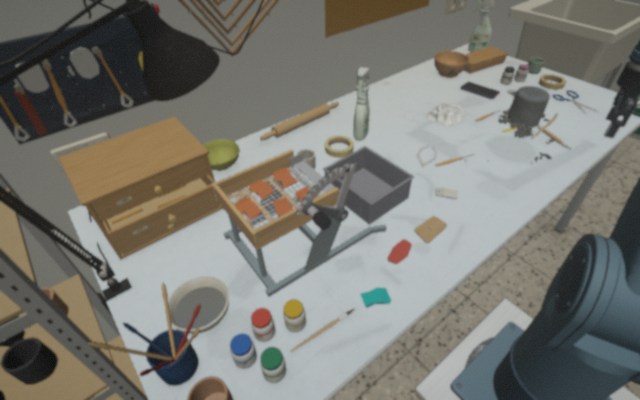

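View pics/top0.png

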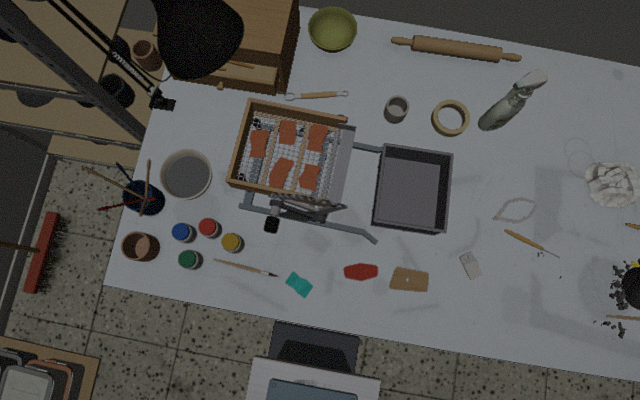

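The top view shows the tray at (290,150) with five terracotta sherds on it, the black knob at (271,224), and the tub at (411,190) to the right of the bay. The turquoise look-alike is at (299,285) on the table. The knob could be confused with the paint pot at (231,242) or the dark detection at (298,169). A close crop will check this.

Run:
```python
import cv2
a=cv2.imread('pics/top0.png')[85:265,215:465]
cv2.imwrite('pics/crop0.png',cv2.resize(a,None,fx=3.2,fy=3.2,interpolation=cv2.INTER_CUBIC))
```

```text
(no output)
```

View pics/crop0.png

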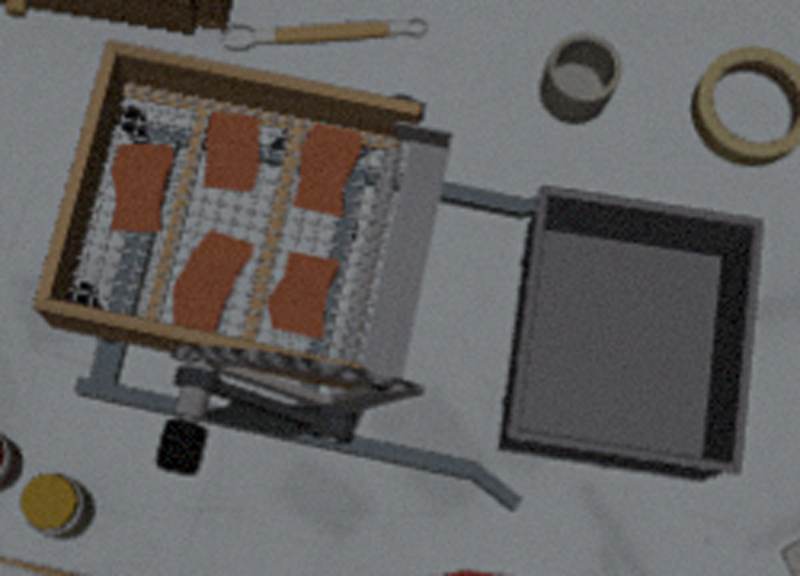

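The crop shows the black knob at crop (182,447), full-picture (272,225), on the lever's barrel. The tub rim corners are at crop (541,188), (762,219), (738,472) and (502,447). There are five orange sherds on the tray and no turquoise one.

```bash
cat > fit.py <<'E'
from h import *
from scipy.optimize import least_squares
np.set_printoptions(precision=4,suppress=True)
c=read_camera('top');s=read_camera('scene')
f=lambda P:np.array([(215+x/3.2,85+y/3.2) for x,y in P])
def T(p,P): 
    ca,sa=np.cos(p[2]),np.sin(p[2]);P=np.array(P)
    return np.c_[p[0]+ca*P[:,0]-sa*P[:,1],p[1]+sa*P[:,0]+ca*P[:,1],P[:,2]]
S=[(.1,.211,.206),(-.1,.211,.206),(-.172,.088,.229),(-.11,-.115,.018)]
u=f([(110,42),(38,305),(182,447),(478,468)])
ks=[[319.8,218.3]]
r=least_squares(lambda p:np.r_[(proj(c,T(p,S))-u).ravel(),(proj(s,T(p,[S[2]]))-ks).ravel()],[.6,0,0])
print('stand',r.x,r.fun)
B=[(.102,.089,.088),(.102,-.089,.088),(-.102,-.089,.088),(-.102,.089,.088)]
ub=f([(541,188),(762,219),(738,472),(502,447)])
q=least_squares(lambda p:(proj(c,T(p,B))-ub).ravel(),[.6,-.2,0]);print('tub',q.x,q.fun)
print('knob tri',tri(c,u[2],s,ks))
p=r.x
for n,P in dict(bay=(0,-.064,0),knob=(-.172,.088,.229),tip=(-.172,-.026,.267)).items(): print(n,T(p,[P])[0])
ca,sa=np.cos(p[2]),np.sin(p[2]);d=q.x[:2]-p[:2];print('tub in stand',ca*d[0]+sa*d[1],-sa*d[0]+ca*d[1],q.x[2]-p[2])
E
python3 fit.py
```

```text
stand [ 0.6206  0.0513 -0.0443] [ 0.7374 -1.3288 -0.907   0.2199  0.3378 -0.5378 -0.8189 -0.8418  1.9313
  1.3851]
tub [ 0.621  -0.1571  0.0284] [-1.4321 -0.3196 -0.3426  0.4828  0.6702  1.5177  1.0295 -1.6757]
knob tri (array([0.4528, 0.1484, 0.2332]), np.float64(0.005030083977355823))
bay [ 0.6178 -0.0127  0.    ]
knob [0.4527 0.1468 0.229 ]
tip [0.4476 0.0329 0.267 ]
tub in stand 0.009642735633638887 -0.2081644347454139 0.07271110688330513
```

```bash
cat > plan.py <<'E'
# rows(P0,R0,P1,R1,n): equal steps, tool-frame shift then turn
from h import *
from scipy.spatial.transform import Rotation as Ro
def Rdown(yaw): # tool z down, tool x at yaw
    c,s=np.cos(yaw),np.sin(yaw); return np.array([[c,s,0],[s,-c,0],[0,0,-1]])
def rows(P0,R0,P1,R1,n):
    P0=np.array(P0);P1=np.array(P1);dr=Ro.from_matrix(R0.T@R1).as_rotvec()/n
    out=[];R=R0.copy()
    for i in range(n):
        out.append([np.round(R.T@(P1-P0)/n,4).tolist(),np.round(dr,4).tolist()]); R=R@Ro.from_rotvec(dr).as_matrix()
    return out
E
python3 - <<'E'
from plan import *
c=read_camera('top');print('bottle base',onz(c,[(482,128),(500,125),(490,108)],0.0), onz(c,[(545,78)],.2))
s=sense();R0=np.array(s['ee_rot'])
for r in rows(s['eef_pos'],R0,[.610,-.29,.20],Rdown(np.pi/2-.044),10):print(r)
E
```

```text
bottle base [[ 0.85263419 -0.34444211  0.        ]
 [ 0.87152983 -0.3946614   0.        ]
 [ 0.91795947 -0.36235934  0.        ]] [[ 0.9089015  -0.40741564  0.2       ]]
[[0.0475, -0.0169, 0.0025], [0.0, 0.0, -0.1179]]
[[0.0491, -0.0112, 0.0025], [0.0, 0.0, -0.1179]]
[[0.0501, -0.0054, 0.0025], [0.0, 0.0, -0.1179]]
[[0.0504, 0.0005, 0.0025], [0.0, 0.0, -0.1179]]
[[0.05, 0.0065, 0.0025], [0.0, 0.0, -0.1179]]
[[0.0489, 0.0123, 0.0025], [0.0, 0.0, -0.1179]]
[[0.0471, 0.018, 0.0025], [0.0, 0.0, -0.1179]]
[[0.0446, 0.0234, 0.0025], [0.0, 0.0, -0.1179]]
[[0.0416, 0.0285, 0.0025], [0.0, 0.0, -0.1179]]
[[0.0379, 0.0332, 0.0025], [0.0, 0.0, -0.1179]]
```

servo_tool --deltas '[[[0.0475, -0.017, 0.0025], [0, 0, -0.118]], [[0.049, -0.011, 0.0025], [0, 0, -0.118]], [[0.05, -0.0055, 0.0025], [0, 0, -0.118]], [[0.05, 0.0005, 0.0025], [0, 0, -0.118]], [[0.05, 0.0065, 0.0025], [0, 0, -0.118]]]' --hand 1

```text
clock: 1.48
eef_pos: [0.4164, -0.4499, 0.2124]
ee_rot: [[0.589, 0.808, 0.0], [0.808, -0.589, -0.0], [-0.0, 0.0, -1.0]]
wrist_force: [0.4, -0.7, -0.5]
grip_width: 0.0854
finger_force: 0.0
```

servo_tool --deltas '[[[0.049, 0.0125, 0.0025], [0, 0, -0.118]], [[0.047, 0.018, 0.0025], [0, 0, -0.118]], [[0.0445, 0.0235, 0.0025], [0, 0, -0.118]], [[0.0415, 0.0285, 0.0025], [0, 0, -0.118]], [[0.038, 0.033, 0.0025], [0, 0, -0.118]]]'

```text
clock: 2.1
eef_pos: [0.6107, -0.2897, 0.1998]
ee_rot: [[0.039, 0.999, 0.0], [0.999, -0.039, -0.0], [-0.0, 0.0, -1.0]]
wrist_force: [0.2, -0.1, 0.0]
grip_width: 0.0853
finger_force: 0.0
```

servo_tool --deltas '[[[0, 0, 0.05], [0, 0, 0]], [[0, 0, 0.05], [0, 0, 0]], [[0, 0, 0.05], [0, 0, 0]], [[0.01, 0, 0], [0, 0, 0]], [[0.01, 0, 0], [0, 0, 0]]]'

```text
clock: 2.72
eef_pos: [0.6119, -0.2699, 0.0516]
ee_rot: [[0.043, 0.999, 0.003], [0.999, -0.043, -0.0], [-0.0, 0.003, -1.0]]
wrist_force: [0.0, -0.1, 0.5]
grip_width: 0.0857
finger_force: 0.0
```

servo_tool --deltas '[[[0.01, 0, 0], [0, 0, 0]], [[0.01, 0, 0], [0, 0, 0]], [[0.01, 0, 0], [0, 0, 0]], [[0.01, 0, 0], [0, 0, 0]], [[0.01, 0, 0], [0, 0, 0]]]'

```text
clock: 3.35
eef_pos: [0.6064, -0.2408, 0.0521]
ee_rot: [[0.058, 0.998, -0.008], [0.998, -0.058, -0.023], [-0.023, -0.006, -1.0]]
wrist_force: [-21.3, -43.3, 19.1]
grip_width: 0.0856
finger_force: 22.7
```

servo_tool --deltas '[[[0.01, 0, 0], [0, 0, 0]], [[0.01, 0, 0], [0, 0, 0]], [[0.01, 0, 0], [0, 0, 0]], [[0.01, 0, 0], [0, 0, 0]], [[0.01, 0, 0], [0, 0, 0]]]'

```text
clock: 3.98
eef_pos: [0.6149, -0.1718, 0.051]
ee_rot: [[0.045, 0.999, 0.002], [0.999, -0.045, -0.001], [-0.001, 0.002, -1.0]]
wrist_force: [0.1, -2.6, 1.8]
grip_width: 0.0856
finger_force: 1.7
```

Run:
```python
from h import *
c=read_camera('top');a=np.array(c['pixels'])[85:265,215:465,::-1]
cv2.imwrite('pics/crop1.png',cv2.resize(a,None,fx=3.2,fy=3.2,interpolation=cv2.INTER_CUBIC))
```

```text
(no output)
```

View pics/crop1.png

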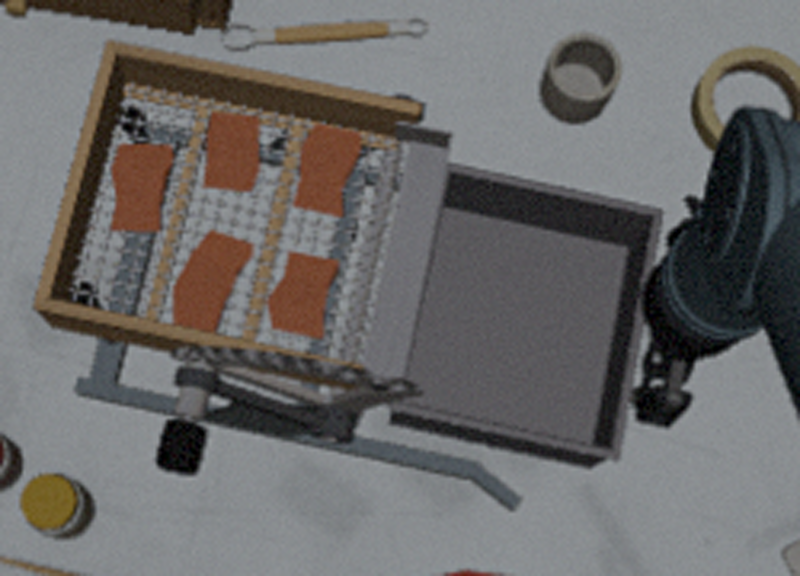

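The tub now sits between the rails, aligned with the stand, with its far rim at crop (640,330). It has about 59 mm left to go.

servo_tool --deltas '[[[0.008, 0, 0], [0, 0, 0]], [[0.008, 0, 0], [0, 0, 0]], [[0.008, 0, 0], [0, 0, 0]], [[0.008, 0, 0], [0, 0, 0]], [[0.008, 0, 0], [0, 0, 0]]]'

```text
clock: 4.65
eef_pos: [0.6164, -0.1301, 0.0498]
ee_rot: [[0.043, 0.999, -0.0], [0.999, -0.043, -0.0], [-0.0, -0.0, -1.0]]
wrist_force: [-0.4, -3.3, 2.5]
grip_width: 0.0852
finger_force: 1.6
```

servo_tool --deltas '[[[0.003, 0, 0], [0, 0, 0]], [[0.003, 0, 0], [0, 0, 0]], [[0.003, 0, 0], [0, 0, 0]], [[0.003, 0, 0], [0, 0, 0]], [[0.002, 0, 0], [0, 0, 0]]]'

```text
clock: 5.28
eef_pos: [0.617, -0.1165, 0.0497]
ee_rot: [[0.043, 0.999, -0.0], [0.999, -0.043, 0.0], [0.0, -0.0, -1.0]]
wrist_force: [-0.3, -3.3, 1.1]
grip_width: 0.0855
finger_force: 1.5
```

Not at the stop yet; I'll keep going in small steps until the force rises.

servo_tool --deltas '[[[0.002, 0, 0], [0, 0, 0]], [[0.001, 0, 0], [0, 0, 0]], [[0.001, 0, 0], [0, 0, 0]], [[0.001, 0, 0], [0, 0, 0]], [[0.001, 0, 0], [0, 0, 0]]]'

```text
clock: 5.9
eef_pos: [0.6172, -0.1106, 0.0497]
ee_rot: [[0.043, 0.999, -0.0], [0.999, -0.043, 0.0], [0.0, -0.0, -1.0]]
wrist_force: [0.2, -3.4, 1.3]
grip_width: 0.0855
finger_force: 1.3
```

servo_tool --deltas '[[[0.001, 0, 0], [0, 0, 0]], [[0.001, 0, 0], [0, 0, 0]], [[0.001, 0, 0], [0, 0, 0]], [[0, 0, 0], [0, 0, 0]], [[0, 0, 0], [0, 0, 0]]]'

```text
clock: 6.52
eef_pos: [0.6175, -0.1096, 0.0499]
ee_rot: [[0.043, 0.999, 0.0], [0.999, -0.043, -0.002], [-0.002, 0.0, -1.0]]
wrist_force: [0.6, -7.8, 1.2]
grip_width: 0.0853
finger_force: 3.4
```

servo_tool --deltas '[[[0.002, 0, 0], [0, 0, 0]], [[0.001, 0, 0], [0, 0, 0]], [[0, 0, 0], [0, 0, 0]], [[0, 0, 0], [0, 0, 0]], [[0, 0, 0], [0, 0, 0]]]'

```text
clock: 7.15
eef_pos: [0.6181, -0.1094, 0.0503]
ee_rot: [[0.044, 0.999, 0.001], [0.999, -0.044, -0.005], [-0.005, 0.002, -1.0]]
wrist_force: [1.6, -11.7, 3.6]
grip_width: 0.0855
finger_force: 5.9
```

Run:
```python
from plan import *
s=sense();print(np.round(s['qpos'],1))
P=np.array([.6158,-.135,.06]);R=Rdown(np.pi/2-.044)
print(rows(P,R,[.6158,-.135,.36],R,5)) 
for r in rows([.6158,-.135,.35],R,[.450,.148,.32],Rdown(-.044),10):print(r)
```

```text
[ 17.8  42.4 -17.1  96.9  17.2  43.2 -10.3]
[[[0.0, 0.0, -0.06], [0.0, 0.0, 0.0]], [[0.0, 0.0, -0.06], [0.0, 0.0, 0.0]], [[0.0, 0.0, -0.06], [0.0, 0.0, 0.0]], [[0.0, 0.0, -0.06], [0.0, 0.0, 0.0]], [[0.0, 0.0, -0.06], [0.0, 0.0, 0.0]]]
[[0.0275, -0.0178, 0.003], [0.0, 0.0, 0.1571]]
[[0.0244, -0.0219, 0.003], [0.0, 0.0, 0.1571]]
[[0.0207, -0.0254, 0.003], [0.0, 0.0, 0.1571]]
[[0.0165, -0.0284, 0.003], [0.0, 0.0, 0.1571]]
[[0.0118, -0.0306, 0.003], [0.0, 0.0, 0.1571]]
[[0.0069, -0.0321, 0.003], [0.0, 0.0, 0.1571]]
[[0.0018, -0.0328, 0.003], [0.0, 0.0, 0.1571]]
[[-0.0034, -0.0326, 0.003], [0.0, 0.0, 0.1571]]
[[-0.0084, -0.0317, 0.003], [0.0, 0.0, 0.1571]]
[[-0.0133, -0.03, 0.003], [0.0, 0.0, 0.1571]]
```

servo_tool --deltas '[[[-0.03, 0, -0.005], [0, 0, 0]], [[0, 0, -0.06], [0, 0, 0]], [[0, 0, -0.06], [0, 0, 0]], [[0, 0, -0.06], [0, 0, 0]], [[0, 0, -0.06], [0, 0, 0]]]'

```text
clock: 7.78
eef_pos: [0.6159, -0.133, 0.2966]
ee_rot: [[0.041, 0.999, -0.0], [0.999, -0.041, 0.002], [0.002, -0.0, -1.0]]
wrist_force: [0.8, 0.2, -0.7]
grip_width: 0.0855
finger_force: 0.0
```

servo_tool --deltas '[[[0.0275, -0.018, -0.012], [0, 0, 0.157]], [[0.0245, -0.022, -0.012], [0, 0, 0.157]], [[0.0205, -0.0255, -0.012], [0, 0, 0.157]], [[0.0165, -0.0285, -0.012], [0, 0, 0.157]], [[0.012, -0.0305, -0.012], [0, 0, 0.157]]]'

```text
clock: 8.4
eef_pos: [0.5318, 0.0092, 0.3549]
ee_rot: [[0.739, 0.674, -0.001], [0.674, -0.739, 0.001], [0.0, -0.001, -1.0]]
wrist_force: [-0.1, -0.4, 0.5]
grip_width: 0.0859
finger_force: 0.0
```

servo_tool --deltas '[[[0.007, -0.032, 0], [0, 0, 0.157]], [[0.002, -0.033, 0], [0, 0, 0.157]], [[-0.0035, -0.0325, 0], [0, 0, 0.157]], [[-0.0085, -0.0315, 0.0], [0, 0, 0.157]], [[-0.0135, -0.03, 0.0], [0, 0, 0.157]]]'

```text
clock: 9.02
eef_pos: [0.4482, 0.1502, 0.3545]
ee_rot: [[0.999, -0.046, -0.001], [-0.046, -0.999, 0.001], [-0.001, -0.001, -1.0]]
wrist_force: [0.6, -0.4, 0.4]
grip_width: 0.0855
finger_force: 0.0
```

Run:
```python
from h import *
np.set_printoptions(precision=4,suppress=True)
s=sense();print(s['clock'],np.round(s['qpos'],1),s['eef_pos'])
c=read_camera('wrist');save(c,'w1');print(c['xyz']);b=boxes_of('knob','wrist');print([(x['position'],x['conf']) for x in b])
for x in b[:2]: print(onz(c,[x['position']],.231))
t=read_camera('scene')
```

```text
9.025 [  -5.3    7.1  -20.5  103.3    2.6   70.1 -119.1] [0.4482 0.1502 0.3545]
[0.5224 0.1462 0.5023]
[([321.0, 184.2], 0.93)]
[[0.4527 0.1489 0.231 ]]
```

View pics/w1.png

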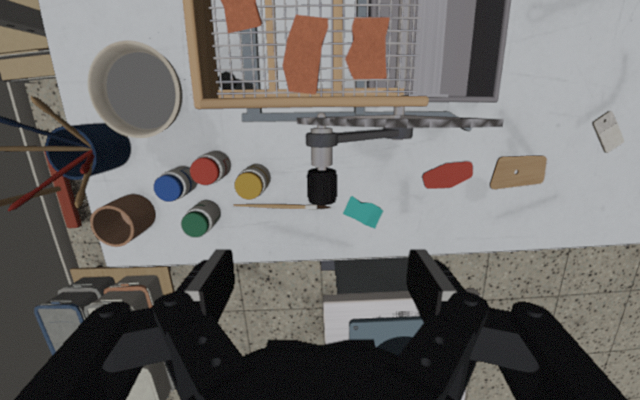

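The wrist view shows the black knob at (321,186), in front of the barrel at (320,150). With z = 0.231 that puts it at (0.452, 0.149), which agrees with the fit. I'm descending onto it.

servo_tool --deltas '[[[0.003, 0.001, 0.04], [0, 0, 0]], [[0, 0, 0.04], [0, 0, 0]], [[0, 0, 0.03], [0, 0, 0]], [[0, 0, 0.012], [0, 0, 0]], [[0, 0, 0], [0, 0, 0]]]'

```text
clock: 9.8
eef_pos: [0.4525, 0.1467, 0.2326]
ee_rot: [[0.999, -0.042, -0.001], [-0.042, -0.999, -0.0], [-0.001, 0.0, -1.0]]
wrist_force: [0.5, -0.0, 0.1]
grip_width: 0.0852
finger_force: 0.0
```

servo_tool --deltas '[[[0, 0, 0], [0, 0, 0]], [[0, 0, 0], [0, 0, 0]], [[0, 0, 0], [0, 0, 0]], [[0, 0, 0], [0, 0, 0]], [[0, 0, 0], [0, 0, 0]]]' --hand 0.1

```text
clock: 10.42
eef_pos: [0.454, 0.1487, 0.2354]
ee_rot: [[0.999, -0.041, 0.004], [-0.041, -0.999, 0.002], [0.004, -0.002, -1.0]]
wrist_force: [-3.6, 1.1, 17.7]
grip_width: 0.0087
finger_force: 10.5
```

Run:
```python
from h import *
w=np.array(read_camera('wrist')['pixels'])[:,:,::-1]; s=np.array(read_camera('scene')['pixels'])[:,:,::-1]
a=cv2.resize(w[100:300,220:420],(400,400));b=cv2.resize(s[150:270,260:380],(400,400),interpolation=cv2.INTER_CUBIC)
cv2.imwrite('pics/w2.png',np.hstack([a,b]))
x=sense();print(x['finger_force'],x['grip_width'],x['wrist_force'],x['torque'])
```

```text
10.59444934129715 0.008431669862219214 [-3.96775079  0.9038642  17.49424621] [ 0.21504567  0.84341986 -0.03612443]
```

View pics/w2.png

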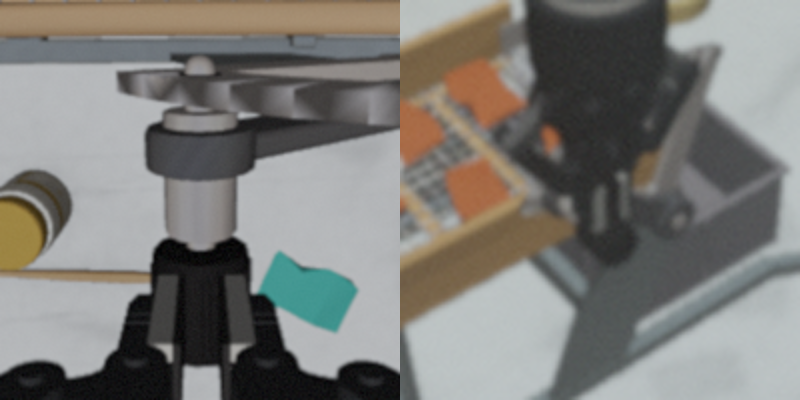

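Run:
```python
from h import *
print(tip_extent() if callable(tip_extent) else tip_extent, sense()['ee_rot'])
c=read_camera('top');s=read_camera('scene');w=read_camera('wrist')
print('xyz w',w['xyz'])
for n in('top','scene','wrist'): print(n,[(np.round(b['position'],1),round(b['conf'],2)) for b in boxes_of('knob',n)])
# where TCP, tip project
x=sense();P=np.array(x['eef_pos']);R=np.array(x['ee_rot'])
print('tip',proj(w,[P,P+R@[0,0,.019]]),proj(s,[P,P+R@[0,0,.019]]))
K=np.array([.4527,.149,.229]);print('knob top/front/rear exp in wrist',proj(w,[K,K+[-.016,0,.014],K+[.016,0,.014]]),'scene',proj(s,[K,K-[0,0,.02],K+[-.016,0,0]]))
```

```text
0.019 [[ 0.99913184 -0.04147664  0.00390695]
 [-0.04148548 -0.99913666  0.00220973]
 [ 0.00381193 -0.00236989 -0.99998993]]
xyz w [0.52751204 0.14478697 0.38351503]
top []
scene [(array([323.6, 222.7]), 0.66)]
wrist [(array([319.2, 232.9]), 0.79)]
tip [[319.36679212 248.32130409]
 [319.45958147 234.17378194]] [[320.51011188 217.55473148]
 [320.71104765 223.9446335 ]]
knob top/front/rear exp in wrist [[318.96809119 245.3861381 ]
 [320.05217586 283.53033496]
 [317.45075042 228.97133407]] scene [[320.87428716 220.17475931]
 [321.11913527 226.82811696]
 [325.83718769 224.63416699]]
```

Run:
```python
from h import *
np.set_printoptions(precision=4,suppress=True)
c=read_camera('top');s=read_camera('scene');w=read_camera('wrist')
w1=dict(w);w1['xyz']=[0.5224,0.1462,0.5023]
from plan import Rdown
# camera orientation at w1: rotate by tool rotation change
R1=np.array([[.999,-.046,-.001],[-.046,-.999,.001],[-.001,-.001,-1]]);R2=np.array(sense()['ee_rot'])
w1['orientation']=R1@R2.T@np.array(w['orientation'])
print(w['intrinsics'])
for k in ([321,184.2],[321,187]):
  for a,ua,b,ub in((w1,k,s,[319.8,218.3]),(w1,k,c,[271.6,224.3]),(s,[319.8,218.3],c,[271.6,224.3])):
    print(k,tri(a,[ua],b,[ub]))
img=cv2.imread('pics/w1.png');g=img[:,:,:].max(2)
m=g[160:210,295:350]<50
print(m.sum(1)); print(np.where(m.sum(1)>15)[0][[0,-1]]+160)
img=cv2.imread('pics/scene0.png').max(2);print(img[200:232,304:336:1][::2,::2])
```

```text
[[297.3838   0.     320.2697]
 [  0.     297.3838 197.5222]
 [  0.       0.       1.    ]]
[321, 184.2] (array([0.4539, 0.1497, 0.2342]), np.float64(0.0016211111665451127))
[321, 184.2] (array([0.4521, 0.1486, 0.2282]), np.float64(0.0009815897352185236))
[321, 184.2] (array([0.4531, 0.1488, 0.2334]), np.float64(0.004073967611868569))
[321, 187] (array([0.4521, 0.1503, 0.2363]), np.float64(0.00282638306547867))
[321, 187] (array([0.4512, 0.1482, 0.2345]), np.float64(0.0019342183597105917))
[321, 187] (array([0.4531, 0.1488, 0.2334]), np.float64(0.004073967611868569))
[ 0  0  0  0  0  0  0  0  1 10 17 26 26 28 28 28 28 28 28 28 28 28 28 28
 28 28 28 28 28 28 28 28 28 28 28 28 28 26 26 26 25 24 22 19  9  6  3  3
  0  0]
[170 203]
[[120 113 102 101 121 157 155 138 120 119 115 118 118 117 114 111]
 [132 115  91  89 108 131 123 118 116 117 118 117 117 114 110 110]
 [109  95  87  85  77  89  95 105 111 114 116 117 115 112 112 119]
 [ 88  85  84 106 118  92  73  77  83  93 101 107 113 117 120 131]
 [ 79  80 109 141 148 133  97  72  65  68  68  74  81  89  94 104]
 [ 74  81 127 149 150 147 125  85  63  62  63  65  65  66  67  72]
 [ 75  72 112 139 146 134  97  65  54  54  58  63  63  63  64  66]
 [103  82  89 117 131  90  59  50  50  50  54  57  63  66  62  64]
 [115 115 111 110  99  59  54  51  53  48  52  51  63  70  64  65]
 [117 119 117 116  89  52  49  49  51  51  46  46  53  66  78  73]
 [116 118 122 142 136  67  52  52  51  51  53  49  49  58  78  82]
 [118 130 158 178 179 123  55  49  48  52  50  48  45  56  79  83]
 [120 152 184 189 188 170 108  59  52  47  47  49  50  62  80  83]
 [129 140 167 188 188 186 169 122  58  50  51  48  53  76  84  84]
 [112 131 142 169 184 187 185 172 116  56  49  58  75  82  84  85]
 [ 89 115 131 140 166 182 181 177 134  74  70  80  82  85  85  85]]
```

Run:
```python
from h import *
np.set_printoptions(precision=1,suppress=True)
w=read_camera('wrist');x=sense();P=np.array(x['eef_pos']);R=np.array(x['ee_rot'])
for z in(.025,.019,.01,0,-.01,-.02,-.03): 
  q=proj(w,[P+R@np.array([.011,y,z]) for y in(-.0045,-.013)]); print(z,((q-[220,100])*2).ravel())
K=np.array([.4527,.149,.229])
for zc in(.229,.22,.21,.2):
  K[2]=zc; q=proj(w,[K+[.016,y,z] for y,z in((.014,0),(-.014,0),(0,.014),(0,-.014))]+[K+[-.016,y,z] for y,z in((.014,0),(-.014,0),(0,.014))]);print(zc,((q-[220,100])*2).ravel())
```

```text
0.025 [184.5 227.7 157.  227.6]
0.019 [183.9 234.5 155.6 234.5]
0.01 [183.1 245.7 153.3 245.7]
0 [182.1 259.6 150.5 259.6]
-0.01 [180.9 275.2 147.3 275.2]
-0.02 [179.5 292.9 143.7 292.9]
-0.03 [178.  313.2 139.6 313.1]
0.229 [145.1 240.2 246.  236.4 194.9 257.9 196.  221.7 152.7 341.9 248.  338.6
 200.1 367.1]
0.22 [148.  229.1 243.8 225.5 195.3 245.  196.3 212.2 155.  326.7 245.8 323.4
 200.2 349.4]
0.21 [150.8 218.  241.6 214.5 195.7 232.1 196.5 202.7 157.3 311.3 243.6 308.2
 200.3 331.7]
0.2 [153.3 208.  239.6 204.7 196.  220.6 196.8 194.  159.4 297.4 241.7 294.4
 200.4 315.7]
```

The fingertips closed above the knob: width was 8.7 mm with 17 N upward, and the wrist view shows the pads lying over the knob's top. I'll open, go about 24 mm lower and grip again.

servo_tool --deltas '[[[0, 0, -0.005], [0, 0, 0]], [[0, -0.0015, 0], [0, 0, 0]], [[0, 0, 0], [0, 0, 0]], [[0, 0, 0], [0, 0, 0]], [[0, 0, 0], [0, 0, 0]]]' --hand 0.8

```text
clock: 11.65
eef_pos: [0.4525, 0.1484, 0.2375]
ee_rot: [[0.999, -0.042, -0.001], [-0.042, -0.999, -0.0], [-0.001, 0.0, -1.0]]
wrist_force: [-0.3, -0.2, -0.4]
grip_width: 0.0685
finger_force: 0.0
```

servo_tool --deltas '[[[0, 0, 0.01], [0, 0, 0]], [[0, 0, 0.008], [0, 0, 0]], [[0, 0, 0.007], [0, 0, 0]], [[0, 0, 0.004], [0, 0, 0]], [[0, 0, 0], [0, 0, 0]]]'

```text
clock: 12.28
eef_pos: [0.4524, 0.1485, 0.2084]
ee_rot: [[0.999, -0.042, -0.001], [-0.042, -0.999, -0.0], [-0.001, 0.0, -1.0]]
wrist_force: [-0.0, -0.5, -0.6]
grip_width: 0.0683
finger_force: 0.0
```

servo_tool --deltas '[[[0, 0, 0], [0, 0, 0]], [[0, 0, 0], [0, 0, 0]], [[0, 0, 0], [0, 0, 0]], [[0, 0, 0], [0, 0, 0]], [[0, 0, 0], [0, 0, 0]]]' --hand 0

```text
clock: 12.9
eef_pos: [0.4529, 0.1488, 0.2092]
ee_rot: [[0.999, -0.042, 0.001], [-0.042, -0.999, 0.0], [0.001, -0.0, -1.0]]
wrist_force: [-1.1, -0.3, 5.4]
grip_width: 0.0261
finger_force: 58.9
```

Held, but at a chord of 26 mm with the force pushing up, so the pads sit a bit high on the knob. I'll regrip 9 mm lower.

servo_tool --deltas '[[[0, 0, 0], [0, 0, 0]], [[0, 0, 0], [0, 0, 0]], [[0, 0, 0.004], [0, 0, 0]], [[0, 0, 0.005], [0, 0, 0]], [[0, 0, 0], [0, 0, 0]]]' --hand 0.6

```text
clock: 13.52
eef_pos: [0.4522, 0.1483, 0.1991]
ee_rot: [[0.999, -0.042, -0.001], [-0.042, -0.999, -0.0], [-0.001, 0.0, -1.0]]
wrist_force: [-0.6, -0.3, -0.8]
grip_width: 0.0517
finger_force: 0.0
```

servo_tool --deltas '[[[0, 0, 0], [0, 0, 0]], [[0, 0, 0], [0, 0, 0]], [[0, 0, 0], [0, 0, 0]], [[0, 0, 0], [0, 0, 0]], [[0, 0, 0], [0, 0, 0]]]' --hand 0

```text
clock: 14.15
eef_pos: [0.4527, 0.1488, 0.2]
ee_rot: [[0.999, -0.042, 0.0], [-0.042, -0.999, 0.0], [0.0, -0.0, -1.0]]
wrist_force: [-0.9, 0.9, 3.1]
grip_width: 0.0269
finger_force: 58.9
```

servo_tool --deltas '[[[-0.004, 0, 0], [0, 0, 0]], [[-0.004, 0, 0], [0, 0, 0]], [[-0.004, 0, 0], [0, 0, 0]], [[-0.003, 0, 0], [0, 0, 0]], [[0, 0, 0], [0, 0, 0]]]'

```text
clock: 14.78
eef_pos: [0.439, 0.1492, 0.2001]
ee_rot: [[0.999, -0.042, 0.003], [-0.042, -0.999, 0.001], [0.003, -0.001, -1.0]]
wrist_force: [6.4, 0.9, -3.6]
grip_width: 0.0262
finger_force: 59.1
```

```bash
python3 -c "
import numpy as np
t=np.linspace(.7,1.8,16);y=.115*np.cos(t);z=.115*np.sin(t)
for a,b in zip(-np.diff(y),-np.diff(z)):print(round(a,4),round(b,4))"
```

```text
0.0057 -0.0062
0.0061 -0.0058
0.0065 -0.0054
0.0069 -0.0049
0.0072 -0.0043
0.0075 -0.0038
0.0078 -0.0032
0.008 -0.0027
0.0082 -0.0021
0.0083 -0.0015
0.0084 -0.0008
0.0084 -0.0002
0.0084 0.0004
0.0084 0.001
0.0083 0.0016
```

servo_tool --deltas '[[[0, 0.0057, -0.0062], [0, 0, 0]], [[0, 0.0061, -0.0058], [0, 0, 0]], [[0, 0.0065, -0.0054], [0, 0, 0]], [[0, 0.0069, -0.0049], [0, 0, 0]], [[0, 0.0072, -0.0043], [0, 0, 0]]]'

```text
clock: 15.4
eef_pos: [0.4373, 0.1174, 0.2264]
ee_rot: [[0.999, -0.042, 0.003], [-0.042, -0.999, 0.002], [0.003, -0.002, -1.0]]
wrist_force: [6.4, 3.1, -7.4]
grip_width: 0.0263
finger_force: 59.8
```

servo_tool --deltas '[[[0, 0.0075, -0.0038], [0, 0, 0]], [[0, 0.0078, -0.0032], [0, 0, 0]], [[0, 0.008, -0.0027], [0, 0, 0]], [[0, 0.0082, -0.0021], [0, 0, 0]], [[0, 0.0083, -0.0015], [0, 0, 0]]]'

```text
clock: 16.02
eef_pos: [0.4358, 0.0777, 0.2399]
ee_rot: [[0.999, -0.042, 0.003], [-0.042, -0.999, 0.002], [0.003, -0.002, -1.0]]
wrist_force: [7.0, 2.3, -6.1]
grip_width: 0.0265
finger_force: 60.0
```

servo_tool --deltas '[[[0, 0.0084, -0.0008], [0, 0, 0]], [[0, 0.0084, -0.0002], [0, 0, 0]], [[0, 0.0084, 0.0004], [0, 0, 0]], [[0, 0.0084, 0.001], [0, 0, 0]], [[0, 0.0083, 0.0016], [0, 0, 0]]]'

```text
clock: 16.65
eef_pos: [0.4344, 0.0356, 0.2381]
ee_rot: [[0.999, -0.042, 0.004], [-0.042, -0.999, 0.001], [0.004, -0.001, -1.0]]
wrist_force: [6.2, 2.1, -4.7]
grip_width: 0.0264
finger_force: 60.2
```

servo_tool --deltas '[[[0, 0, 0], [0, 0, 0]], [[0, 0, 0], [0, 0, 0]], [[0, 0, 0], [0, 0, 0]], [[0, 0, 0], [0, 0, 0]], [[0, 0, 0], [0, 0, 0]]]'

```text
clock: 17.27
eef_pos: [0.4343, 0.0355, 0.238]
ee_rot: [[0.999, -0.042, 0.004], [-0.042, -0.999, 0.001], [0.004, -0.001, -1.0]]
wrist_force: [6.5, 0.8, -3.0]
grip_width: 0.0265
finger_force: 60.4
```

Run:
```python
from h import *
a=np.array(read_camera('top')['pixels'])[85:265,215:465,::-1];b=np.array(read_camera('scene')['pixels'])[130:290,200:430,::-1]
cv2.imwrite('pics/t3.png',np.hstack([cv2.resize(a,(400,288)),cv2.resize(b,(400,288))]))
```

```text
(no output)
```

View pics/t3.png

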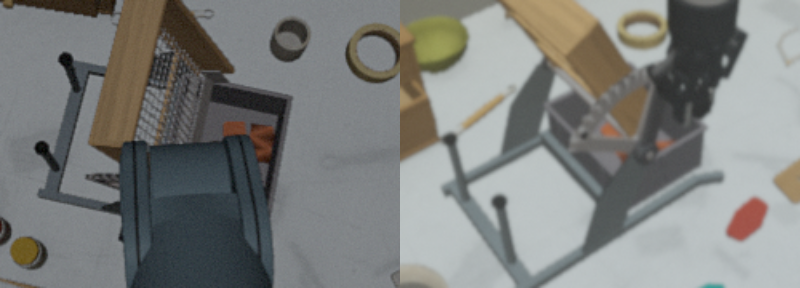

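The tray is tipped and the sherds are heaped in the tub at (250,135) in the left half. I'll check for stragglers with the wrist camera.

Run:
```python
from h import *
w=read_camera('wrist');save(w,'w4');print([(np.round(b['position']),round(b['conf'],2)) for b in boxes_of('sherd_1','wrist')])
c=read_camera('top');print([(np.round(b['position']),round(b['conf'],2)) for b in boxes_of('sherd_1','top')])
```

```text
[(array([398.,  52.]), 0.95), (array([347.,  17.]), 0.83), (array([366.,  48.]), 0.74), (array([284., 228.]), 0.67), (array([241.,  78.]), 0.47)]
[(array([380., 171.]), 0.61), (array([360., 164.]), 0.6), (array([291., 283.]), 0.52)]
```

View pics/w4.png

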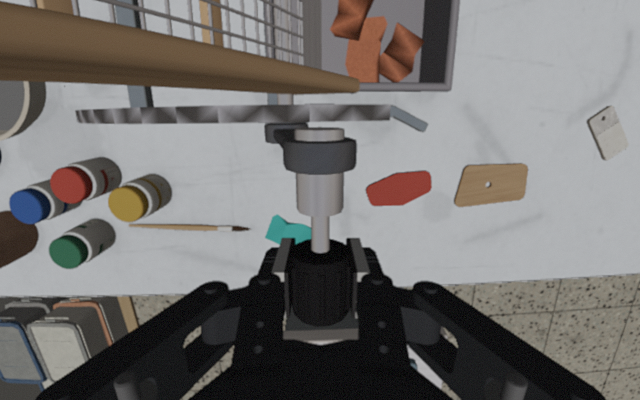

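The wrist view shows the pads holding the knob at (320,280), at least three sherds in the tub around (375,45), and no sherds on the visible mesh. I'm swinging back down.

servo_tool --deltas '[[[0, -0.0083, -0.0016], [0, 0, 0]], [[0, -0.0084, -0.001], [0, 0, 0]], [[0, -0.0084, -0.0004], [0, 0, 0]], [[0, -0.0084, 0.0002], [0, 0, 0]], [[0, -0.0084, 0.0008], [0, 0, 0]]]'

```text
clock: 18.2
eef_pos: [0.4359, 0.0775, 0.2399]
ee_rot: [[0.999, -0.042, 0.003], [-0.042, -0.999, 0.001], [0.003, -0.001, -1.0]]
wrist_force: [6.2, 0.4, -4.3]
grip_width: 0.0266
finger_force: 60.4
```

servo_tool --deltas '[[[0, -0.0083, 0.0015], [0, 0, 0]], [[0, -0.0082, 0.0021], [0, 0, 0]], [[0, -0.008, 0.0027], [0, 0, 0]], [[0, -0.0078, 0.0032], [0, 0, 0]], [[0, -0.0075, 0.0038], [0, 0, 0]]]'

```text
clock: 18.82
eef_pos: [0.4377, 0.1173, 0.2265]
ee_rot: [[0.999, -0.042, 0.003], [-0.042, -0.999, 0.001], [0.003, -0.001, -1.0]]
wrist_force: [7.0, 1.4, -4.6]
grip_width: 0.0263
finger_force: 60.4
```

servo_tool --deltas '[[[0, -0.0072, 0.0043], [0, 0, 0]], [[0, -0.0069, 0.0049], [0, 0, 0]], [[0, -0.0065, 0.0054], [0, 0, 0]], [[0, -0.0061, 0.0058], [0, 0, 0]], [[0, -0.0057, 0.0062], [0, 0, 0]]]'

```text
clock: 19.45
eef_pos: [0.4391, 0.1495, 0.1998]
ee_rot: [[0.999, -0.042, 0.003], [-0.042, -0.999, 0.001], [0.003, -0.001, -1.0]]
wrist_force: [6.0, -6.2, 9.1]
grip_width: 0.0267
finger_force: 62.7
```

servo_tool --deltas '[[[0.003, 0, 0], [0, 0, 0]], [[0.003, 0, 0], [0, 0, 0]], [[0.003, 0, 0], [0, 0, 0]], [[0.003, 0, 0], [0, 0, 0]], [[0.002, 0, 0], [0, 0, 0]]]'

```text
clock: 20.08
eef_pos: [0.4523, 0.1488, 0.2]
ee_rot: [[0.999, -0.042, 0.001], [-0.042, -0.999, 0.001], [0.001, -0.001, -1.0]]
wrist_force: [4.4, 2.3, -0.1]
grip_width: 0.0263
finger_force: 60.7
```

servo_tool --deltas '[[[0, 0, 0], [0, 0, 0]], [[0, 0, 0], [0, 0, 0]], [[0, 0, 0], [0, 0, 0]], [[0, 0, 0], [0, 0, 0]], [[0, 0, 0], [0, 0, 0]]]' --hand 0.9

```text
clock: 20.7
eef_pos: [0.4515, 0.1485, 0.1998]
ee_rot: [[0.999, -0.042, -0.0], [-0.042, -0.999, -0.0], [-0.0, 0.0, -1.0]]
wrist_force: [0.8, -0.4, 0.2]
grip_width: 0.0768
finger_force: 0.0
```

servo_tool --deltas '[[[0, 0, -0.03], [0, 0, 0]], [[0, 0, -0.05], [0, 0, 0]], [[0, 0, -0.05], [0, 0, 0]], [[0, 0.05, -0.02], [0, 0, 0]], [[0, 0.05, 0], [0, 0, 0]]]'

```text
clock: 21.32
eef_pos: [0.4483, 0.0479, 0.3518]
ee_rot: [[0.999, -0.041, 0.004], [-0.041, -0.999, 0.0], [0.004, -0.001, -1.0]]
wrist_force: [0.6, -0.7, -0.2]
grip_width: 0.0771
finger_force: 0.0
```

servo_tool --deltas '[[[0, 0.06, 0], [0, 0, 0]], [[0, 0.06, 0], [0, 0, 0]], [[0, 0.06, 0], [0, 0, 0]], [[0, 0.06, 0], [0, 0, 0]], [[0, 0.06, 0], [0, 0, 0]]]'

```text
clock: 21.95
eef_pos: [0.4344, -0.2529, 0.35]
ee_rot: [[0.999, -0.042, 0.0], [-0.042, -0.999, -0.0], [0.0, 0.0, -1.0]]
wrist_force: [1.1, 0.0, 0.2]
grip_width: 0.0769
finger_force: 0.0
```

Run:
```python
from h import *
c=read_camera('top');print([(np.round(b['position']),round(b['conf'],2)) for b in boxes_of('sherd_1','top')])
s=read_camera('scene');print([(np.round(b['position']),round(b['conf'],2)) for b in boxes_of('knob','scene')+boxes_of('knob','top')])
a=np.array(c['pixels'])[85:250,215:435,::-1];b=np.array(s['pixels'])[140:280,215:415,::-1]
cv2.imwrite('pics/t5.png',np.hstack([cv2.resize(a,(400,300),interpolation=2),cv2.resize(b,(400,300),interpolation=2)]))
```

```text
[(array([364., 169.]), 0.81), (array([369., 211.]), 0.71), (array([349., 188.]), 0.71), (array([355., 201.]), 0.67), (array([295., 288.]), 0.57), (array([379., 174.]), 0.52), (array([291., 164.]), 0.24)]
[(array([326., 220.]), 0.62), (array([284., 209.]), 0.48), (array([269., 225.]), 0.48)]
```

View pics/t5.png

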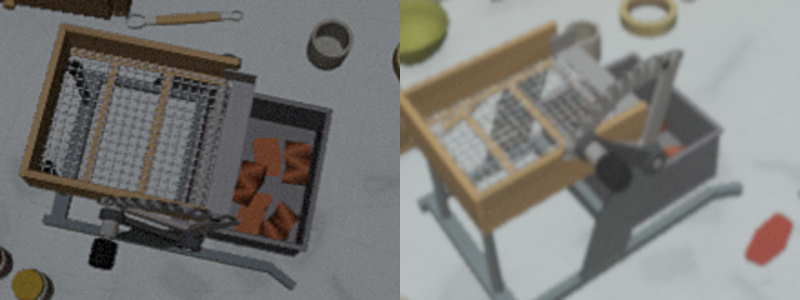

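All five sherds are in the tub at crop (265,195), the tray is level and empty, and the knob is back at about (271,224) in the full picture. Last check: is the tub still at its stop, and is the pin seated?

Run:
```python
from h import *
np.set_printoptions(precision=1,suppress=True)
c=read_camera('top');p=[.6206,.0530,-.0435];ca,sa=np.cos(p[2]),np.sin(p[2])
T=lambda P:np.array([[p[0]+ca*x-sa*y,p[1]+sa*x+ca*y,z] for x,y,z in P])
print(proj(c,T([(.102,-.153,.088),(-.102,-.153,.088),(-.172,.088,.229),(-.183,.088,.229)])))
g=np.array(c['pixels'])[195:250,255:290].max(2);v,u=np.where(g<30);print('knob dark',u.mean()+255,v.mean()+195,len(u))
g0=cv2.imread('pics/top0.png')[195:250,255:290].max(2);v,u=np.where(g0<30);print('before',u.mean()+255,v.mean()+195,len(u))
print('seen tub corners',[397.6,144.4],[380,223.6])
```

```text
[[397.7 147.8]
 [382.7 226.6]
 [271.4 224. ]
 [270.1 229.3]]
knob dark 273.00943396226415 222.4245283018868 212
before 273.2688679245283 222.06603773584905 212
seen tub corners [397.6, 144.4] [380, 223.6]
```

```bash
python3 -c "
from bench import hand_in
print(hand_in())"
```

```text
the job is handed in; nothing more can be done
None
```

The job is handed in, with no verdict returned: the tub is home in the bay, all five sherds are in it, the tray is back level with the plunger in its hole, and the arm is clear (about 22 s used).

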